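Press the lid home on an oil tin with the lever press

TASK

On the packing bench, push the tin whose lid stands proud along the bench until it sits in the V-stop under the foot of the lever press. Pull the lever down until the foot has pressed the lid fully home and you feel it go firm, hold it firm for about a second without crushing the tin, then ease the lever slowly all the way back up, never letting it spring up by itself. Leave the tin standing in the V-stop and everything else on the bench where it is.

Things in the scene. Friction and masses are not known exactly. Their poses are not given: they have to be found in the camera images.
- press: grey lid press fixed to the bench. Origin on the bench under the ram axis; x points to its back, its open front faces -x, y points to the lever's side. Over the seat hangs the head (x -25 to 150 mm, y +-33 mm, underside 165 mm up, top 250 mm), on a 60 mm square column at x = 90 to 150 mm. A hand that pushes the tin right in must lean back to clear head and foot.
- press_seat (a point): the point on the bench where the tin's centre belongs (the press's origin). Behind it the V-stop: two steel walls 40 mm high, 50 mm long, at +-45 degrees, open to the press's -x, that touch the 84 mm tin when it is centred
- ram: square ram, with a round rubber foot 48 mm across under it, over the seat; goes down 36 mm per rad of lever. Origin 108 mm above the bench at rest; but the foot is on a screw set differently each time: at rest its underside is 108 to 120 mm up, so where it meets the lid must be felt. The foot gives about 1 mm per 20 N.
- lever (a joint): lever angle in rad: 0 at rest (up, pointing forward and 33 degrees above level), grows as it is pulled down, hard stop at 1.134 (32 degrees below level). A spring returns it; let go, it flies up.
- lever_grip (a point): middle of the lever's grip, a black bar 26 mm thick along the press's y (y = 82 to 213 mm, this point at 150; free outboard of 110). It moves on a circle of radius 170 mm about the shaft along y through x = 30, z = 210 mm of the press frame; at rest at x = -113, z = 303 mm. The spring pulls it up with 3 N at rest, 7 N at the bottom; each 10 N at the foot adds 2.1 N.
- tin: metal tin with a white band, 84 mm across, 83 mm high without the lid, 0.5 kg; origin at the centre of its underside, z up. Its lid stands 8 mm proud, showing a dark neck under it. It is too wide to be gripped well: push it along the bench.
- lid_top (a point): centre of the top of the lid on that tin: 92 mm above the bench now, 84 mm when home. The lid is a steel disc 88 mm across
- lid (a joint): how far the lid has gone down in m: 0 at the start (8 mm proud), 0.008 fully home. It takes about 20 N to move and stays where it is pressed; when home, 30 N or more at the foot is a firm press, and over 120 N crushes the tin.
- closed_tin: a tin like the other, but its lid is already home (84 mm high, 88 mm across the lid), beside the press; origin at the centre of its underside, a bystander
- tape_roll: roll of packing tape lying flat beside the press, 104 mm across, 48 mm high; origin at the centre of its underside, a bystander
- tape_roll2: second tape roll lying flat, 110 mm across, 48 mm high; origin at the centre of its underside, a bystander
- tape_core: empty cardboard tape core standing on end, 86 mm across, 48 mm high; origin at the centre of its underside, a bystander
- dispenser: hand tape dispenser lying flat, about 220 x 90 mm, 66 mm high; origin at the centre of its underside, a bystander
- spare_lids: stack of four spare lids, 90 mm across, 51 mm high; origin at the centre of its underside, a bystander
- marker: marker pen, 135 mm long, 17 mm thick; origin at the centre of its underside, a bystander
Not all that is in view belongs to the job. What is shaped like the tin but brown or turquoise is not meant.

How it is judged:
On the way, in this order (a step that is already met when the one before it is completed fails the run):
1. the tin stands in the V-stop under the foot (horizontal distance between tin and press_seat below 0.01 m and angle between tin's own z axis and vertical below 0.06 rad), for 0.2 s.
2. the foot presses the lid, fully home, firmly (over 30 N) for 0.4 s (all of step 1 and value of joint lid above 0.0068 m and contact force between ram and tin above 30 N and value of joint lever above 0.4 rad), for 0.4 s.
3. the lever is all the way back up (value of joint lever below 0.04 rad), for 0.2 s.
At the end, for the whole second after the job is handed in: the tin stands upright and still in the V-stop, its centre within 10 mm of the seat, its lid home (down more than 6.8 of 8 mm), and the lever is back up (within 0.04 rad of rest) (all of step 1 and value of joint lid above 0.0068 m and value of joint lever below 0.04 rad and linear speed of tin below 0.02 m/s); the robot touches nothing.
It fails at once if the lever springs up faster than 1.2 rad/s (0.2 m/s at the grip) (velocity of joint lever below -1.2 rad/s).
It fails at once if the foot crushes the tin (over 120 N) (contact force between ram and tin above 120 N).
It fails at once if the tin is tipped (over 20 degrees) (angle between tin's own z axis and vertical above 0.35 rad).
It fails at once if a bystander is moved by more than 25 mm (distance of any of closed_tin, tape_roll, tape_roll2, tape_core, dispenser, spare_lids, marker from where it was at the start of the episode above 0.025 m).
It also fails if it takes over 69 s, if anything falls off the work surface, if the arm or the gripper's body presses on something with over 40 N, if the wrist force passes 120 N, or if a joint passes its speed limit or range.

ROBOT

A 6-joint arm with a two-finger parallel gripper is mounted at the origin on the work surface. World frame = base frame: x ahead of the robot, y to its left, z up, the work surface at z = 0. Lengths are in m, angles in rad, forces in N, time in s.
With the tool pointing down it reaches from about 0.25 to 0.775 m from the base axis. Payload 4 kg.
Tool frame: the origin (TCP) lies midway between the tips of the shut fingers; the grasp point (between the pads) lies 19 mm behind it; y points along the fingers, x is the direction in which the jaws open and shut, and the axes are right-handed (so a half turn about y gives the same grasp; the last joint's range is limited). The gripper opens to 94 mm and grips with 3 to 60 N. Pads are 16 mm wide; open, the fingers measure 119 mm over their backs; the gripper's body (75 mm by 177 mm) begins 78 mm behind the grasp point.
Start: joints at [1.19, 0.087, 1.371, -0, 1.684, -0.103], TCP at [0.151, 0.529, 0.206] pointing down, gripper open.
Joint ranges: [-3.1, 3.1], [-0.76, 2.03], [0.27, 2.55], [-1.08, 4.22], [0.17, 2.65], [-2.57, 2.57]. Speed limits (rad/s): [2.79, 2.79, 3.14, 3.14, 3.14, 3.14].

INTERFACE

Orientations are given as [roll, pitch, yaw] about the fixed x, y, z axes, in that order (R = Rz(yaw) Ry(pitch) Rx(roll)).
In Python, from bench import robot gives the robot as it stands.
- The arm moves only by the shell command python3 -m creep 'ROWS'. ROWS is JSON, a list of rows, each a list of 7 numbers: the shift along the tool's x, y, z in mm, then the turn, a rotation vector about the tool's x, y, z in degrees, then the closure in counts, from 0 (fully open) to 255 (shut). A call has 1 to 5 rows; each row is the pose to reach, as a shift and turn from the pose commanded when the call began, along the tool's axes at that moment; what a row does not reach only later rows make up. A row lasts 1/8 s, in which the tool goes at most 62.5 mm and 10.7 degrees, less where a joint would pass 70% of its speed; a pose out of reach is approached as far as the arm can. A call with a gripper value outside its range is refused whole. The fingers move at their own pace and stop on an object; the grip force is fixed at half the most. Time passes only in rows, so rows that repeat a pose let the fingers close. It gives the time, the measured TCP pose, the force and the opening at its end, in the units of the state.
- robot.get_obs(): the state, without advancing time (a new reading comes with each control period).
- robot.snapshot(name): name is "scene" or "top" or "wrist"; returns a dict with "color" (400x640x3 uint8, blue, green, red), "fx", "fy", "cx", "cy" (pixels), "world_from_camera" (4x4, takes a point from camera to world coordinates); the wrist camera has in their place "mount" (4x4, takes a point from camera to tool coordinates, whose origin is the TCP and whose axes are the tool frame's). Camera axes: x right, y down, z forward; pixel columns grow to the right and rows downward; lengths in m; the calibration is good to about 2 mm. The wrist camera is an equidistant fisheye: a pixel r from the principal point sees the ray r / f radians off the axis. A picture is of the moment at which its call begins: read the wrist's pose just before it. There is no depth.
- robot.close_job(): hands the job in, once; it reports no verdict.
Trained networks look in the newest picture that a camera, given by its name, has taken for a name from the list of things; names that differ only in an ending like _2 or _b are one class to them, and where a whole thing is asked for, a point or a joint stands for the part that bears it (a point fixed in the world has none). Each returns a list of dicts, best first, with "p" (0 to 1); they miss things now and then, are a little off and sometimes report something else, mostly with a low value. They report only what shows in the picture. A call takes as long as a camera call. They do not tell look-alikes from the thing itself.
- robot.spot_in(name, camera): "point" ([x, y, z] in m, in world coordinates, good to about 4 mm: the middle of the surface that is visible of it).
- robot.landmark_of(name, camera): "point" ([x, y, z] in m, in world coordinates, good to about 4 mm: a listed point, or the origin of a listed thing).
The state is a dict: "time": time; "joint_positions": joint angles; "qvel": joint speeds; "joint_torque": joint torques, N m; "tool_pos": TCP position; "ee_rot": TCP orientation; "wrist_force": force on the tool from outside, world axes, zero at the start; "wrist_torque": the same for the moment, N m; "width": finger opening in m.
Only numpy, scipy, OpenCV 4.12 (cv2) and the standard library are available. Lean on these libraries where they do the work, as an engineer would, in place of code of your own. Each camera call takes 0.05 s, during which the arm holds its last target.

## Working session

There is one attempt and no reset: what is moved stays moved. The work goes in short steps, Python scripts to look and compute and a shell command to move; the robot and the scene stay as the last step left them, time stands still between calls to the robot, and variables do not carry over. Pictures are saved under pics/ and viewed, and the job is handed in when it is done.

```bash
ls; mkdir -p pics
python3 - <<'E'
from bench import robot
import cv2
o=robot.get_obs(); print({k:(v if not hasattr(v,'round') else v) for k,v in o.items()})
for c in ("scene","top","wrist"):
    s=robot.snapshot(c); cv2.imwrite(f"pics/{c}0.png",s["color"])
    if c!="wrist": print(c,s["fx"],s["world_from_camera"])
    for n in ("tin","closed_tin","press","press_seat","lever_grip","lid_top","tape_roll","tape_core","dispenser","spare_lids","marker"):
        try: r=robot.landmark_of(n,c); print(c,n,[(round(d["p"],2),[round(float(x),3) for x in d["point"]]) for d in r])
        except Exception as e: print(c,n,e)
E
```

```text
pics
{'time': 0.0, 'joint_positions': array([ 1.18989244e+00,  8.79176794e-02,  1.37217658e+00, -3.52787263e-05,
        1.68361004e+00, -1.03096501e-01]), 'qvel': array([-0.00067029, -0.00087877,  0.00162571, -0.00010751, -0.00172401,
       -0.00097916]), 'joint_torque': array([-1.29177941e-03, -3.40165365e+01, -3.02433300e+01,  7.16856821e-02,
        3.29183810e-02, -1.58140456e-04]), 'tool_pos': array([0.15065302, 0.52841463, 0.20436398]), 'ee_rot': array([-1.57061388,  0.00210405,  1.2929852 ]), 'wrist_force': array([-0.14654589, -1.06629025,  0.19413493]), 'wrist_torque': array([ 0.00831979, -0.03273695,  0.00494047]), 'width': 0.09405137164574927}
scene 438.1418464518793 [[-0.61136023  0.68464685 -0.39685937  0.96093382]
 [ 0.79119806  0.53872653 -0.28944662  0.36128997]
 [ 0.01562995 -0.49095052 -0.87104724  1.295759  ]
 [ 0.          0.          0.          1.        ]]
scene tin [(0.78, [0.525, -0.179, -0.002]), (0.7, [0.395, 0.103, 0.002]), (0.66, [0.517, -0.0, 0.001])]
scene closed_tin [(0.93, [0.66, -0.157, 0.004])]
scene press [(0.62, [0.646, 0.018, 0.006])]
scene pres
[... 1211 characters left out ...]
(0.8, [0.408, -0.146, 0.091]), (0.65, [0.524, -0.179, 0.093]), (0.64, [0.515, -0.004, 0.091])]
top tape_roll [(0.83, [0.335, -0.439, 0.001]), (0.69, [0.626, 0.172, 0.003])]
top tape_core [(0.76, [0.547, -0.38, -0.0])]
top dispenser [(0.61, [0.442, 0.363, 0.001])]
top spare_lids [(0.66, [0.64, 0.403, -0.007])]
top marker [(0.77, [0.287, -0.322, 0.003]), (0.5, [0.515, -0.007, 0.0]), (0.28, [0.549, -0.381, -0.002])]
wrist tin []
wrist closed_tin []
wrist press []
wrist press_seat []
wrist lever_grip []
wrist lid_top []
wrist tape_roll [(0.91, [0.335, -0.443, 0.0])]
wrist tape_core []
wrist dispenser [(0.56, [0.44, 0.368, -0.002])]
wrist spare_lids [(0.3, [0.34, -0.439, -0.001])]
wrist marker []
```

View pics/scene0.png

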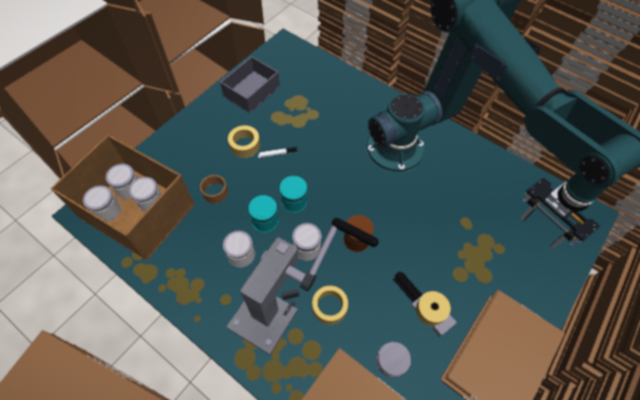

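View pics/top0.png

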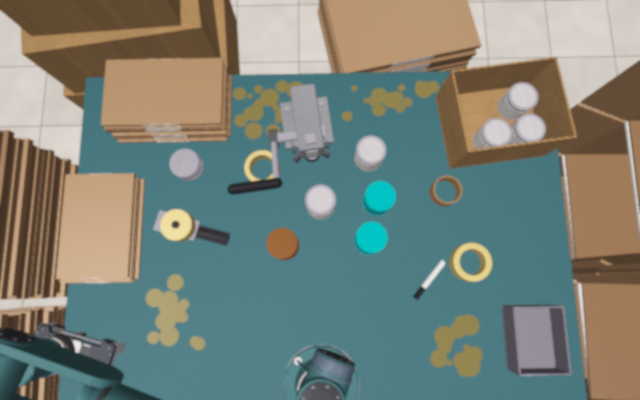

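```bash
cat > h.py <<'E'
import numpy as np
SEAT=np.array([0.642,0.017]); YAW=0.117
def P(p,yaw=None,seat=None):
    yaw=YAW if yaw is None else yaw; s=SEAT if seat is None else seat
    c,n=np.cos(yaw),np.sin(yaw); return np.array([s[0]+c*p[0]-n*p[1], s[1]+n*p[0]+c*p[1], p[2]])
def proj(s,p):
    q=np.linalg.inv(np.array(s["world_from_camera"]))@np.append(p,1); return (s["cx"]+s["fx"]*q[0]/q[2], s["cy"]+s["fy"]*q[1]/q[2])
E
python3 - <<'E'
from bench import robot
import cv2,numpy as np
from h import *
out=[]
for c in ("scene","top"):
    s=robot.snapshot(c); im=s["color"]
    k=4; (u,v)=proj(s,np.array([0.58,0.02,0.1])); x0,y0=int(u-95),int(v-70)
    big=cv2.resize(im,None,fx=k,fy=k,interpolation=cv2.INTER_CUBIC)
    def line(ps,col):
        pts=np.array([[np.array(proj(s,p))*k+k/2] for p in ps]).astype(np.int32); cv2.polylines(big,[pts],True,col,1)
    line([P((a,b,.25)) for a,b in((-.025,-.033),(.15,-.033),(.15,.033),(-.025,.033))],(0,0,255))
    line([P((-.113,b,.303)) for b in(.082,.213)],(0,255,255))
    t=np.linspace(0,6.28,40)
    line([(0.517+.044*np.cos(a),-.004+.044*np.sin(a),.092) for a in t],(0,255,0))
    line([(0.66+.044*np.cos(a),-.155+.044*np.sin(a),.084) for a in t],(255,0,0))
    crop=big[max(0,y0*k):y0*k+560,max(0,x0*k):x0*k+760]; cv2.imwrite(f"pics/{c}1.png",crop)
E
```

```text
(no output)
```

View pics/scene1.png

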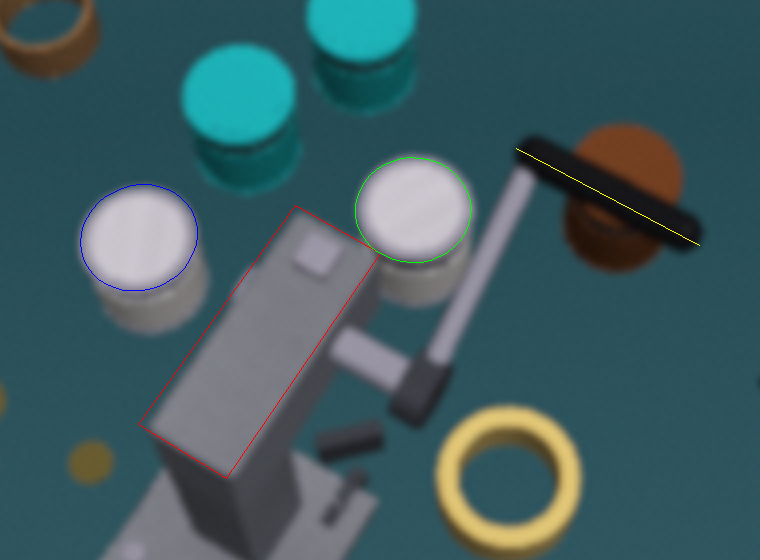

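View pics/top1.png

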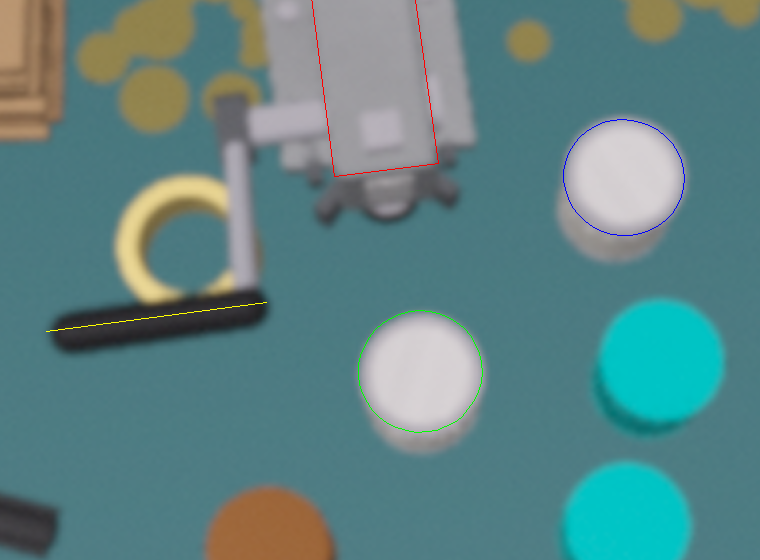

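Run:
```python
from bench import robot
import cv2,numpy as np
from h import *
from scipy.optimize import least_squares
obs=[]
for c in ("scene","top"):
    s=robot.snapshot(c); im=s["color"]
    m=((im.max(axis=2)<52)).astype(np.uint8)
    u,v=proj(s,P((-.113,.15,.303)))
    n,lab,st,ce=cv2.connectedComponentsWithStats(m)
    d=np.hypot(ce[:,0]-u,ce[:,1]-v); d[0]=1e9; i=d.argmin()
    ys,xs=np.nonzero(lab==i); pts=np.stack([xs,ys],1).astype(float); mu=pts.mean(0); U=np.linalg.svd(pts-mu,full_matrices=False)[2][0]
    if U[0]>0: pass
    pr=(pts-mu)@U; print(c,len(xs),mu,U,pr.min(),pr.max(),(u,v))
    e=[mu+U*pr.min()*.9, mu+U*pr.max()*.9]
    obs.append((s,mu,U))
def f(q):
    r=[]
    for s,mu,U in obs:
        a=np.array(proj(s,P((-.113,.082,.303),q[2],q[:2]))); b=np.array(proj(s,P((-.113,.213,.303),q[2],q[:2])))
        r+=list((a+b)/2-mu); d=(b-a)/np.hypot(*(b-a)); r.append(30*(d[0]*U[1]-d[1]*U[0]))
    return r
r=least_squares(f,[.642,.017,.117]); print(r.x,r.fun)
```

```text
scene 697 [354.27259684 235.67001435] [0.8480892  0.52985348] -26.873724717978625 23.688537057357994 (np.float64(355.0944030329284), np.float64(233.07222745417508))
top 285 [255.35087719 185.92280702] [-0.99058869  0.13687236] -25.090938531665653 26.66093599987105 (np.float64(252.53460586219816), np.float64(184.94659558080645))
[0.63902212 0.01234289 0.08467971] [-0.20727584 -2.59645783  1.11286888 -1.5520566  -1.6929739  -1.11526721]
```

```bash
cat >> h.py <<'E'
from scipy.spatial.transform import Rotation as Ro
def target_R(yaw_deg,lean_deg):
    # tool x at yaw; y down leaned away from robot (toward -z tool)
    return Ro.from_euler('z',yaw_deg,degrees=True)*Ro.from_euler('x',-90,degrees=True)*Ro.from_euler('x',-lean_deg,degrees=True)
def go(o,pos,R):
    R0=Ro.from_euler('xyz',o["ee_rot"]); d=R0.inv().apply((np.array(pos)-o["tool_pos"])*1000)
    rv=(R0.inv()*R).as_rotvec(degrees=True); print("shift",d.round(1),"rot",rv.round(1),"tool y",R.apply([0,1,0]).round(2))
E
python3 - <<'E'
from bench import robot
from h import *
o=robot.get_obs(); print(o["time"]); go(o,(0.438,-0.019,0.2),target_R(98.5,30))
E
```

```text
2.0
shift [-448.2    5.5 -426.4] rot [-29.5 -23.9  -6.4] tool y [ 0.49  0.07 -0.87]
```

```bash
python3 -m creep '[[-448,0,-426,-29.5,-24,-6.4,120],[-448,0,-426,-29.5,-24,-6.4,120],[-448,0,-426,-29.5,-24,-6.4,120],[-448,0,-426,-29.5,-24,-6.4,120],[-448,0,-426,-29.5,-24,-6.4,120]]'
python3 - <<'E'
from bench import robot
from h import *
o=robot.get_obs(); print(o["time"],o["joint_positions"].round(2)); go(o,(0.438,-0.019,0.2),target_R(98.5,30))
E
```

```text
time: 2.62
tool_pos: [0.2945, 0.2509, 0.2043]
ee_rot: [-2.094, 0.001, 1.727]
wrist_force: [1.6, 0.1, 0.0]
width: 0.0504
2.625 [ 0.85 -0.62  2.01 -0.34  1.35 -0.87]
shift [-289.    53.9  -83.9] rot [-0.   0.5  0.2] tool y [ 0.49  0.07 -0.87]
```

```bash
python3 -m creep '[[-289,54,-84,0,0.5,0,120],[-289,54,-84,0,0.5,0,120],[-289,54,-84,0,0.5,0,120],[-289,54,-84,0,0.5,0,120],[-289,54,-84,0,0.5,0,120]]'
python3 - <<'E'
from bench import robot
from h import *
o=robot.get_obs(); print(o["time"],o["joint_positions"].round(2)); go(o,(0.438,-0.019,0.2),target_R(98.5,30)); go(o,(0.438,-0.019,0.042),target_R(98.5,30))
E
```

```text
time: 3.25
tool_pos: [0.4292, -0.0031, 0.202]
ee_rot: [-2.097, -0.003, 1.713]
wrist_force: [0.1, 1.2, 0.8]
width: 0.0497
3.25 [-0.34 -0.62  2.02  0.25  1.28 -2.06]
shift [-17.    4.9  -4.6] rot [ 0.2 -0.4 -0. ] tool y [ 0.49  0.07 -0.87]
shift [-17.5 141.5  74.8] rot [ 0.2 -0.4 -0. ] tool y [ 0.49  0.07 -0.87]
```

```bash
python3 -m creep '[[0,0,0,0,0,0,120],[0,0,0,0,0,0,120]]'
python3 - <<'E'
from bench import robot
from h import *
import cv2
o=robot.get_obs(); print(o["time"],o["joint_positions"].round(2)); go(o,(0.438,-0.019,0.042),target_R(98.5,30))
s=robot.snapshot("scene");cv2.imwrite("pics/a.png",s["color"])
E
```

```text
time: 3.5
tool_pos: [0.4284, -0.001, 0.2007]
ee_rot: [-2.093, -0.005, 1.713]
wrist_force: [-0.5, -0.4, 0.2]
width: 0.0496
3.5 [-0.33 -0.61  2.02  0.24  1.28 -2.06]
shift [-19.9 140.9  73.1] rot [-0.1 -0.5  0.1] tool y [ 0.49  0.07 -0.87]
```

View pics/a.png

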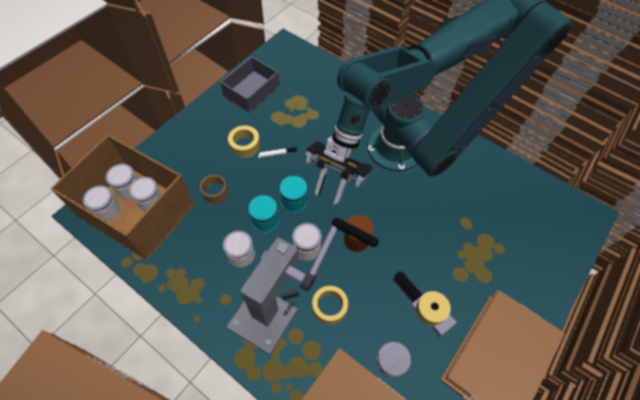

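```bash
python3 -m creep '[[-20,50,20,0,-0.5,0,120],[-20,95,48,0,-0.5,0,120],[-20,141,73,0,-0.5,0,120],[-20,141,73,0,-0.5,0,120],[-20,141,73,0,-0.5,0,120]]'
python3 - <<'E'
from bench import robot
from h import *
import cv2
o=robot.get_obs(); print(o["time"],o["joint_positions"].round(2)); go(o,(0.438,-0.019,0.042),target_R(98.5,30));
s=robot.snapshot("top");u=proj(s,(0.5,0,.05));x,y=int(u[0]),int(u[1])
for n in("tin","lid_top"): print([(round(d["p"],2),d["point"]) for d in robot.landmark_of(n,"top")])
cv2.imwrite("pics/b.png",cv2.resize(s["color"][y-75:y+75,x-100:x+100],None,fx=4,fy=4))
E
```

```text
time: 4.18
tool_pos: [0.4402, -0.0177, 0.045]
ee_rot: [-2.098, 0.002, 1.726]
wrist_force: [0.2, 0.0, 1.2]
width: 0.0498
4.175 [-0.38 -0.47  2.26  0.32  0.92 -2.24]
shift [-0.9  1.4  3.6] rot [0.2 0.4 0.1] tool y [ 0.49  0.07 -0.87]
[(0.91, [0.5155, -0.0077, -0.0025]), (0.78, [0.5236, -0.1769, 0.0003]), (0.77, [0.3932, 0.1029, 0.0036]), (0.67, [0.4043, -0.1522, -0.0021]), (0.29, [0.4408, 0.3613, 0.0004])]
[(0.92, [0.5178, -0.0041, 0.0925]), (0.81, [0.3929, 0.1012, 0.0938]), (0.72, [0.5263, -0.179, 0.0947]), (0.56, [0.4052, -0.1467, 0.0932])]
```

View pics/b.png

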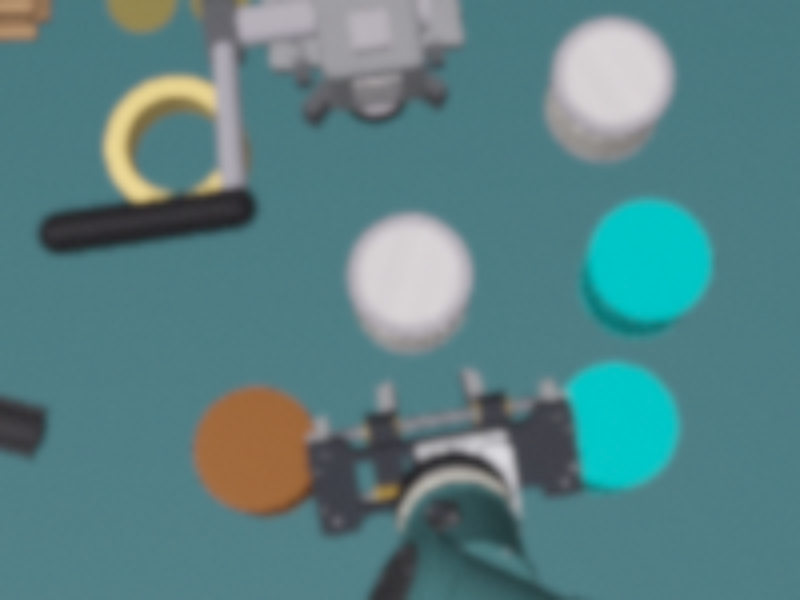

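```bash
python3 -m creep '[[0,7,-13,0,0,0,120],[0,14,-26,0,0,0,120],[0,20,-34,0,0,0,120],[0,25,-43,0,0,0,120],[0,30,-52,0,0,0,120]]'
python3 -m creep '[[0,5,-9,0,0,0,120],[0,10,-17,0,0,0,120],[0,15,-26,0,0,0,120],[0,20,-35,0,0,0,120],[0,25,-43,0,0,0,120]]'
python3 - <<'E'
from bench import robot
from h import *
import cv2
o=robot.get_obs(); print(o["time"],o["tool_pos"],o["ee_rot"])
s=robot.snapshot("top");u=proj(s,(0.58,0,.05));x,y=int(u[0]),int(u[1])
for n in("tin","lid_top"): print([(round(d["p"],2),d["point"]) for d in robot.landmark_of(n,"top")])
cv2.imwrite("pics/c.png",cv2.resize(s["color"][y-75:y+75,x-100:x+100],None,fx=4,fy=4))
E
```

```text
time: 4.95
tool_pos: [0.4986, -0.0102, 0.0428]
ee_rot: [-2.094, 0.001, 1.722]
wrist_force: [-4.5, -1.6, 4.1]
width: 0.0501
time: 5.58
tool_pos: [0.5479, -0.0025, 0.0422]
ee_rot: [-2.094, 0.0, 1.722]
wrist_force: [-6.0, -0.5, 4.6]
width: 0.0497
5.575 [ 0.54790697 -0.00250813  0.04220783] [-2.09404759e+00  4.53542015e-04  1.72167846e+00]
[(0.97, [0.5858, 0.0007, -0.0001]), (0.92, [0.5212, -0.1772, -0.0009]), (0.79, [0.4039, -0.1536, -0.0021]), (0.62, [0.3902, 0.0993, -0.0014])]
[(0.97, [0.528, -0.1801, 0.0919]), (0.62, [0.4091, -0.148, 0.0951]), (0.57, [0.5864, 0.0076, 0.091]), (0.56, [0.3935, 0.1004, 0.0928])]
```

View pics/c.png

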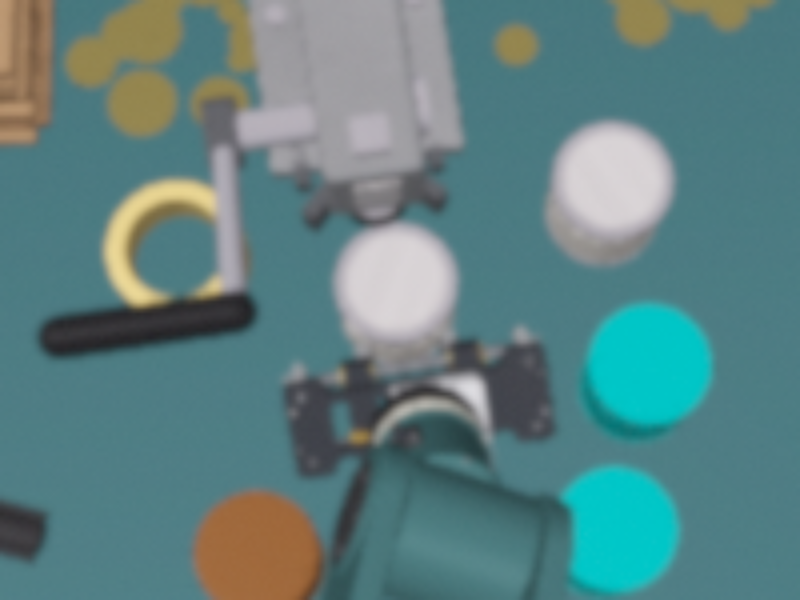

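```bash
python3 -m creep '[[0.5,5,-9,0,0,0,120],[1,10,-17,0,0,0,120],[1.5,14,-24,0,0,0,120],[2,18,-31,0,0,0,120],[2,21,-37,0,0,0,120]]'
python3 -m creep '[[0,2,-3.5,0,0,0,120],[0,4,-7,0,0,0,120]]'
python3 - <<'E'
from bench import robot
from h import *
import cv2
o=robot.get_obs(); print(o["time"],o["tool_pos"],o["ee_rot"])
s=robot.snapshot("top");u=proj(s,(0.58,0,.05));x,y=int(u[0]),int(u[1])
for n in("tin","press_seat"): print([(round(d["p"],2),d["point"]) for d in robot.landmark_of(n,"top")])
cv2.imwrite("pics/d.png",cv2.resize(s["color"][y-75:y+75,x-100:x+100],None,fx=4,fy=4))
s=robot.snapshot("scene");u=proj(s,(0.58,0,.1));x,y=int(u[0]),int(u[1])
for n in("tin","press_seat"): print([(round(d["p"],2),d["point"]) for d in robot.landmark_of(n,"scene")])
cv2.imwrite("pics/d2.png",cv2.resize(s["color"][y-75:y+75,x-100:x+100],None,fx=4,fy=4))
E
```

```text
time: 6.35
tool_pos: [0.589, 0.0061, 0.0417]
ee_rot: [-2.093, -0.0, 1.722]
wrist_force: [-2.1, -0.1, -0.9]
width: 0.0497
time: 6.6
tool_pos: [0.5968, 0.0071, 0.0419]
ee_rot: [-2.093, 0.0, 1.722]
wrist_force: [-1.4, -0.0, -0.9]
width: 0.0501
6.6 [0.5968364  0.0071376  0.04191938] [-2.09300124e+00  1.67903683e-05  1.72170272e+00]
[(0.87, [0.6367, 0.0102, 0.0004]), (0.77, [0.392, 0.1037, 0.0001]), (0.58, [0.4036, -0.1506, -0.0018])]
[(0.71, [0.6418, 0.0162, 0.0022])]
[(0.97, [0.5257, -0.1785, 0.0006]), (0.81, [0.4082, -0.1491, -0.0021]), (0.72, [0.6627, -0.156, 0.0024]), (0.69, [0.6367, 0.0202, 0.0005]), (0.64, [0.3929, 0.1025, 0.0025])]
[]
```

View pics/d.png

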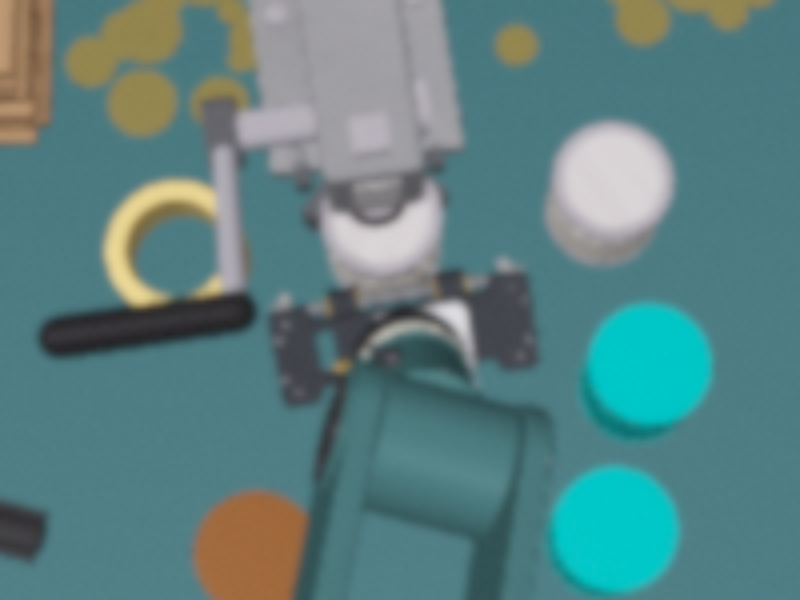

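View pics/d2.png

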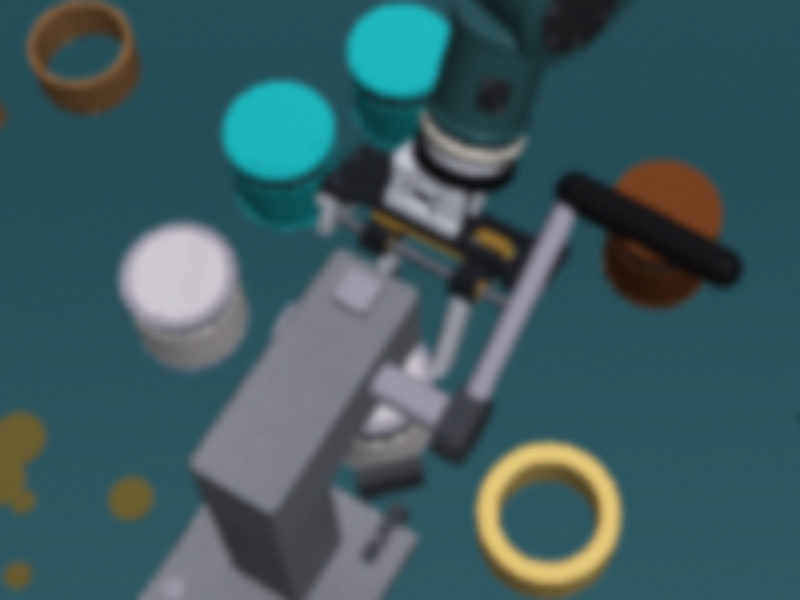

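```bash
python3 -m creep '[[0,1,-1.7,0,0,0,120],[0,2,-3.5,0,0,0,120],[0,2,-3.5,0,0,0,120]]'; python3 -m creep '[[0,1,-1.7,0,0,0,120],[0,1,-1.7,0,0,0,120]]'
```

```text
time: 7.28
tool_pos: [0.6011, 0.0076, 0.0425]
ee_rot: [-2.094, 0.0, 1.722]
wrist_force: [-2.8, -1.0, -0.7]
width: 0.0497
time: 7.52
tool_pos: [0.6027, 0.0079, 0.0423]
ee_rot: [-2.093, 0.0, 1.722]
wrist_force: [-4.0, -0.8, 0.8]
width: 0.0496
```

```bash
python3 -m creep '[[0,1,-1.7,0,0,0,120],[0,1,-1.7,0,0,0,120]]'; python3 -m creep '[[0,1,-1.7,0,0,0,120],[0,1,-1.7,0,0,0,120]]'; python3 -m creep '[[0,1,-1.7,0,0,0,120],[0,1,-1.7,0,0,0,120]]'
```

```text
time: 7.78
tool_pos: [0.6036, 0.0084, 0.0418]
ee_rot: [-2.091, -0.0, 1.722]
wrist_force: [-9.1, -0.7, 3.4]
width: 0.0499
time: 8.02
tool_pos: [0.6041, 0.0087, 0.0414]
ee_rot: [-2.088, -0.001, 1.723]
wrist_force: [-16.7, -2.0, 9.4]
width: 0.0496
time: 8.28
tool_pos: [0.6048, 0.0091, 0.0411]
ee_rot: [-2.085, -0.001, 1.723]
wrist_force: [-24.1, -2.5, 14.4]
width: 0.0498
```

```bash
python3 -m creep '[[0,-5,9,0,0,0,120],[0,-20,35,0,0,0,120],[0,-40,69,0,0,0,120],[0,-60,104,0,0,0,120],[0,-60,104,0,0,0,120]]'
python3 - <<'E'
from bench import robot
from h import *
import cv2
o=robot.get_obs(); print(o["time"],o["tool_pos"],o["ee_rot"])
s=robot.snapshot("top");u=proj(s,(0.58,0.05,.05));x,y=int(u[0]),int(u[1])
for n in("tin","press_seat","lever_grip"): print([(round(d["p"],2),d["point"]) for d in robot.landmark_of(n,"top")])
cv2.imwrite("pics/e.png",cv2.resize(s["color"][y-75:y+75,x-100:x+100],None,fx=4,fy=4))
s=robot.snapshot("scene");u=proj(s,(0.58,0,.1));x,y=int(u[0]),int(u[1])
for n in("tin","lever_grip"): print([(round(d["p"],2),d["point"]) for d in robot.landmark_of(n,"scene")])
cv2.imwrite("pics/e2.png",cv2.resize(s["color"][y-75:y+75,x-100:x+100],None,fx=4,fy=4))
E
```

```text
time: 8.9
tool_pos: [0.4891, -0.0096, 0.0426]
ee_rot: [-2.096, 0.001, 1.72]
wrist_force: [-0.4, 0.8, 0.1]
width: 0.0496
8.9 [ 0.48907378 -0.00960432  0.04257655] [-2.09599950e+00  9.88218725e-04  1.71981540e+00]
[(0.9, [0.5257, -0.1774, -0.0005]), (0.69, [0.6436, 0.0119, -0.0006]), (0.65, [0.392, 0.1011, -0.0005]), (0.63, [0.4045, -0.1496, -0.0034])]
[(0.82, [0.6413, 0.0179, 0.0033])]
[(0.82, [0.5127, 0.1508, 0.3016])]
[(0.94, [0.3919, 0.1011, 0.0019]), (0.91, [0.4116, -0.1545, -0.0055]), (0.76, [0.647, 0.0209, -0.003]), (0.7, [0.5239, -0.1763, -0.0027]), (0.57, [0.621, 0.1678, -0.0017])]
[(0.63, [0.5135, 0.1507, 0.2977]), (0.27, [0.6617, -0.1548, 0.0041]), (0.16, [0.5493, -0.3863, -0.0009])]
```

View pics/e.png

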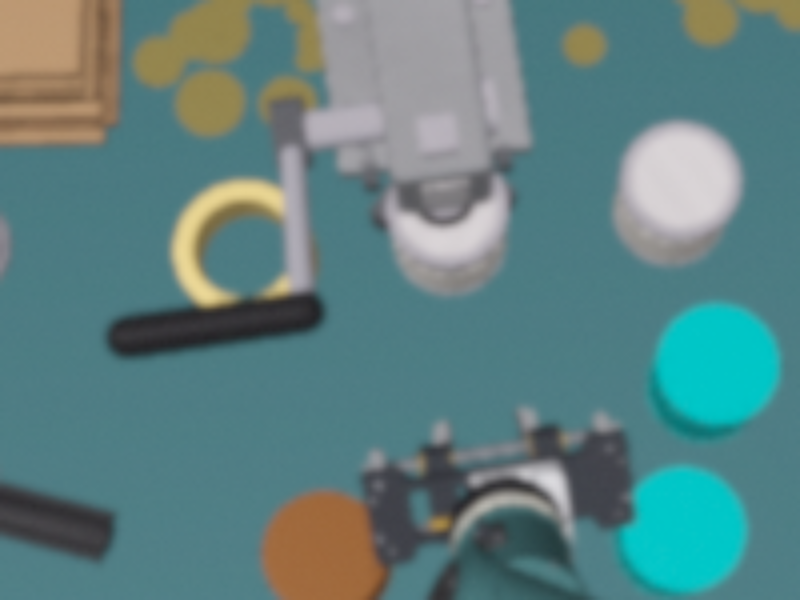

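View pics/e2.png

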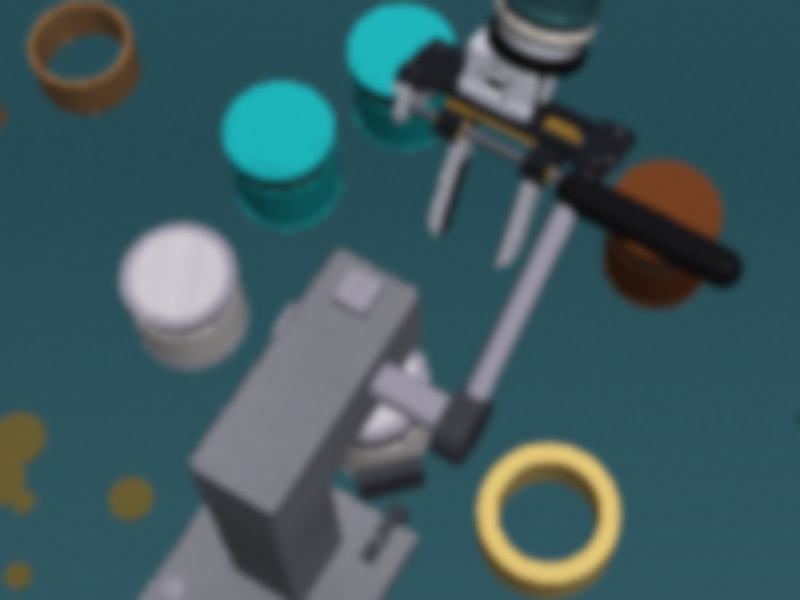

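Run:
```python
from bench import robot
from h import *
o=robot.get_obs(); go(o,(0.43,0.02,0.40),target_R(6.7,0)); go(o,(0.45,0.0,0.25),target_R(98.5,30))
```

```text
shift [  37.9 -337.4 -130.3] rot [23.2 89.7 24. ] tool y [-0.  0. -1.]
shift [  15.2 -199.1  -69.8] rot [-0.   0.2  0.1] tool y [ 0.49  0.07 -0.87]
```

```bash
python3 -m creep '[[8,-60,-20,0,0,0,80],[15,-110,-40,0,0,0,80],[22,-170,-60,2.5,9.5,2.5,80],[30,-225,-85,5,19,5,80],[38,-280,-110,7.5,28,7.5,80]]'
python3 - <<'E'
from bench import robot
from h import *
o=robot.get_obs();print(o["joint_positions"].round(2)); go(o,(0.43,0.02,0.40),target_R(6.7,0))
E
```

```text
time: 9.88
tool_pos: [0.4402, 0.0222, 0.3415]
ee_rot: [-1.936, -0.094, 1.219]
wrist_force: [0.7, -0.5, 1.1]
width: 0.0646
[-0.07 -0.44  1.59 -0.02  1.61 -1.27]
shift [ -0.  -58.  -12.8] rot [15.8 61.4 16.3] tool y [-0.  0. -1.]
```

```bash
python3 -m creep '[[0,-30,-6,2.5,9.5,2.5,80],[0,-58,-13,5,19,5,80],[0,-58,-13,7.5,28.5,7.5,80],[0,-58,-13,10,38,10,80],[0,-58,-13,12.5,48,12.5,80]]'
python3 - <<'E'
from bench import robot
from h import *
o=robot.get_obs();print(o["joint_positions"].round(2)); go(o,(0.43,0.02,0.40),target_R(6.7,0)); go(o,(0.512,0.157,0.40),target_R(6.7,0))
E
```

```text
time: 10.5
tool_pos: [0.4313, 0.0199, 0.3975]
ee_rot: [-1.633, -0.055, 0.354]
wrist_force: [0.1, -0.8, 0.1]
width: 0.0642
[-0.06 -0.19  1.25 -0.04  2.   -0.43]
shift [-1.1 -2.6  0.4] rot [ 3.1 13.5  3.6] tool y [-0.  0. -1.]
shift [123.1  -1.9 100.7] rot [ 3.1 13.5  3.6] tool y [-0.  0. -1.]
```

```bash
python3 -m creep '[[30,-3,25,2,8,2,80],[62,-3,50,3,13.5,3.5,80],[93,-3,75,3,13.5,3.5,80],[123,-3,101,3,13.5,3.5,80],[123,-3,101,3,13.5,3.5,80]]'
python3 -m creep '[[0,0,0,0,0,0,80]]'
python3 - <<'E'
from bench import robot
from h import *
import cv2
o=robot.get_obs();print(o["joint_positions"].round(2)); go(o,(0.512,0.157,0.40),target_R(6.7,0))
w=robot.snapshot("wrist"); print(w["fx"],w["cx"],w["cy"],w["mount"]); cv2.imwrite("pics/w.png",w["color"])
for c in("wrist","top","scene"):
  if c!="wrist": s=robot.snapshot(c);cv2.imwrite(f"pics/f{c}.png",s["color"])
  print([(round(d["p"],2),d["point"]) for d in robot.landmark_of("lever_grip",c)])
E
```

```text
time: 11.12
tool_pos: [0.5116, 0.1593, 0.3987]
ee_rot: [-1.575, 0.0, 0.124]
wrist_force: [-0.2, -0.9, 0.4]
width: 0.0645
time: 11.25
tool_pos: [0.5103, 0.157, 0.4007]
ee_rot: [-1.575, -0.002, 0.121]
wrist_force: [0.3, -0.6, 0.2]
width: 0.0643
[ 0.2   0.1   0.97 -0.01  2.07  0.07]
shift [ 1.6  0.7 -0.2] rot [0.2 0.2 0.1] tool y [-0.  0. -1.]
309.70691628693146 312.82646283219265 201.2036441648298 [[ 9.99999883e-01 -3.53375231e-04 -3.31716010e-04  7.85954742e-04]
 [ 2.26351191e-04 -2.64687335e-01  9.64334259e-01 -1.78693889e-01]
 [-4.28572868e-04 -9.64334221e-01 -2.64687224e-01  7.82191242e-02]
 [ 0.00000000e+00  0.00000000e+00  0.00000000e+00  1.00000000e+00]]
[(0.91, [0.5083, 0.1507, 0.3014])]
[(0.61, [0.5111, 0.1502, 0.3027])]
[(0.92, [0.5161, 0.1507, 0.3005]), (0.35, [0.3334, -0.4391, 0.0049])]
```

View pics/w.png

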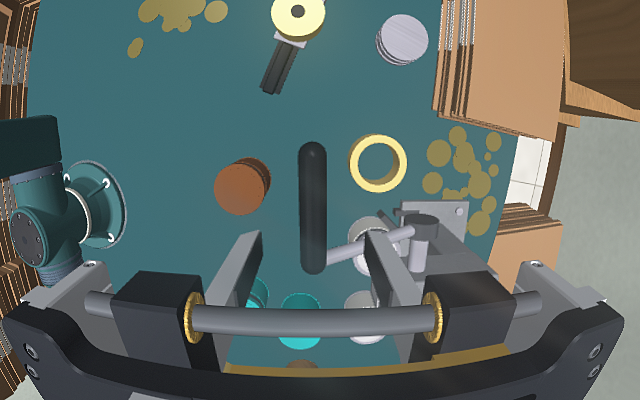

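View pics/fscene.png

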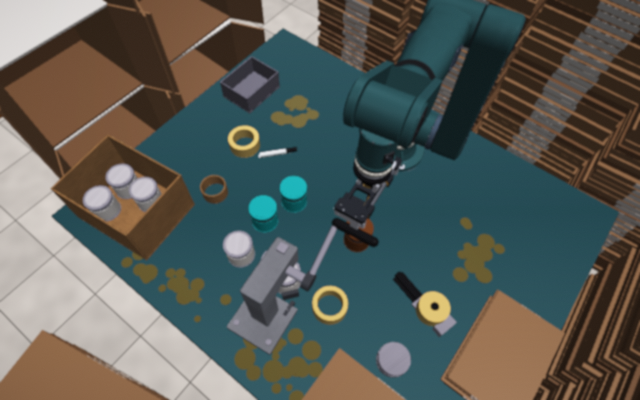

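```bash
python3 -m creep '[[0,40,0,0,0,0,80],[0,80,0,0,0,0,80],[0,105,0,0,0,0,80],[0,118,0,0,0,0,80],[0,118,0,0,0,0,80]]'
python3 -m creep '[[0,0,0,0,0,0,130],[0,0,0,0,0,0,150]]'
python3 - <<'E'
from bench import robot
from h import *
import cv2
o=robot.get_obs();print(o["tool_pos"],o["ee_rot"])
w=robot.snapshot("wrist"); cv2.imwrite("pics/w2.png",w["color"])
E
```

```text
time: 12.18
tool_pos: [0.5102, 0.1564, 0.2827]
ee_rot: [-1.575, -0.002, 0.12]
wrist_force: [-1.1, 0.3, -0.1]
width: 0.0648
time: 12.42
tool_pos: [0.5111, 0.1568, 0.2846]
ee_rot: [-1.574, -0.006, 0.121]
wrist_force: [0.2, -0.0, -0.1]
width: 0.0485
[0.51107424 0.15677931 0.28455618] [-1.57443461 -0.00569845  0.12082479]
```

View pics/w2.png

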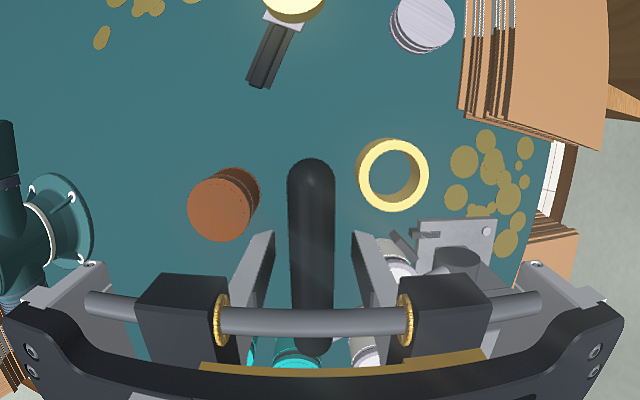

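```bash
python3 -m creep '[[0,0,0,0,0,0,255],[0,0,0,0,0,0,255],[0,0,0,0,0,0,255],[0,0,0,0,0,0,255]]'
python3 - <<'E'
from bench import robot
from h import *
o=robot.get_obs();print(o["tool_pos"],o["ee_rot"])
import numpy as np
a0=np.arcsin(93/170)
for th in np.arange(0,1.15,.1):
    a=a0-th; print(round(th,2),"fwd",round(-170*np.cos(a)+170*np.cos(a0),1),"down",round(93-170*np.sin(a),1))
E
```

```text
time: 12.98
tool_pos: [0.5103, 0.1567, 0.2832]
ee_rot: [-1.575, -0.003, 0.121]
wrist_force: [-0.7, -0.6, 2.2]
width: 0.0254
[0.51027396 0.15671737 0.28322791] [-1.57459168 -0.00268577  0.12101958]
0.0 fwd 0.0 down -0.0
0.1 fwd -8.6 down 14.7
0.2 fwd -15.6 down 30.1
0.3 fwd -21.1 down 46.2
0.4 fwd -25.0 down 62.8
0.5 fwd -27.2 down 79.6
0.6 fwd -27.7 down 96.6
0.7 fwd -26.4 down 113.5
0.8 fwd -23.6 down 130.3
0.9 fwd -19.0 down 146.7
1.0 fwd -12.8 down 162.5
1.1 fwd -5.1 down 177.6
```

```bash
python3 -m creep '[[-6,10,0,0,0,0,255],[-12,22,0,0,0,0,255],[-18,38,0,0,0,0,255],[-23,53,0,0,0,0,255],[-25,63,0,0,0,0,255]]'; python3 -m creep '[[0,0,0,0,0,0,255]]'
```

```text
time: 13.6
tool_pos: [0.4871, 0.1537, 0.2221]
ee_rot: [-1.574, -0.009, 0.121]
wrist_force: [-1.3, -0.1, 6.9]
width: 0.0255
time: 13.72
tool_pos: [0.4869, 0.1537, 0.2216]
ee_rot: [-1.574, -0.008, 0.121]
wrist_force: [-0.9, -0.9, 6.5]
width: 0.0253
```

```bash
python3 -m creep '[[-1,6,0,0,0,0,255],[-2,12,0,0,0,0,255],[-2,17,0,0,0,0,255],[-2,17,0,0,0,0,255]]'; python3 -m creep '[[0,4,0,0,0,0,255],[0,8.5,0,0,0,0,255],[0,8.5,0,0,0,0,255]]';python3 -m creep '[[0,4,0,0,0,0,255],[0,8.5,0,0,0,0,255],[0,8.5,0,0,0,0,255]]'
```

```text
time: 14.22
tool_pos: [0.4844, 0.1533, 0.2049]
ee_rot: [-1.574, -0.006, 0.121]
wrist_force: [-3.6, -1.0, 6.7]
width: 0.0252
time: 14.6
tool_pos: [0.4836, 0.1532, 0.1961]
ee_rot: [-1.574, -0.004, 0.121]
wrist_force: [-5.9, -0.6, 7.7]
width: 0.0254
time: 14.98
tool_pos: [0.4832, 0.1532, 0.1871]
ee_rot: [-1.574, -0.002, 0.121]
wrist_force: [-6.2, -0.6, 6.8]
width: 0.0256
```

```bash
python3 -m creep '[[-1,4,0,0,0,0,255],[-1,8.5,0,0,0,0,255],[-1,8.5,0,0,0,0,255]]'; python3 -m creep '[[0,4,0,0,0,0,255],[0,8.5,0,0,0,0,255],[0,8.5,0,0,0,0,255]]';python3 -m creep '[[0.5,4,0,0,0,0,255],[1,8.5,0,0,0,0,255],[1,8.5,0,0,0,0,255]]'
```

```text
time: 15.35
tool_pos: [0.4833, 0.1531, 0.1793]
ee_rot: [-1.574, -0.005, 0.121]
wrist_force: [-3.9, -0.2, 7.1]
width: 0.0249
time: 15.72
tool_pos: [0.4836, 0.1532, 0.1709]
ee_rot: [-1.574, -0.006, 0.121]
wrist_force: [-3.3, -0.4, 7.5]
width: 0.0253
time: 16.1
tool_pos: [0.4843, 0.1533, 0.1622]
ee_rot: [-1.574, -0.005, 0.121]
wrist_force: [-3.4, -0.8, 5.9]
width: 0.0253
```

```bash
python3 -m creep '[[0.5,4,0,0,0,0,255],[1,8,0,0,0,0,255],[1,8,0,0,0,0,255]]'; python3 -m creep '[[0.5,4,0,0,0,0,255],[1.5,8,0,0,0,0,255],[1.5,8,0,0,0,0,255]]'
```

```text
time: 16.48
tool_pos: [0.4854, 0.1534, 0.1542]
ee_rot: [-1.574, -0.005, 0.121]
wrist_force: [-4.2, -0.1, 8.4]
width: 0.0253
time: 16.85
tool_pos: [0.4866, 0.1536, 0.1467]
ee_rot: [-1.574, -0.005, 0.121]
wrist_force: [-5.7, 0.0, 9.9]
width: 0.0254
```

Run:
```python
from bench import robot
import cv2
from h import *
for c in("scene","top"):
  s=robot.snapshot(c);u=proj(s,(0.56,0.06,.15));x,y=int(u[0]),int(u[1])
  cv2.imwrite(f"pics/g{c}.png",cv2.resize(s["color"][y-75:y+75,x-100:x+100],None,fx=4,fy=4,interpolation=cv2.INTER_CUBIC))
```

```text
(no output)
```

View pics/gscene.png

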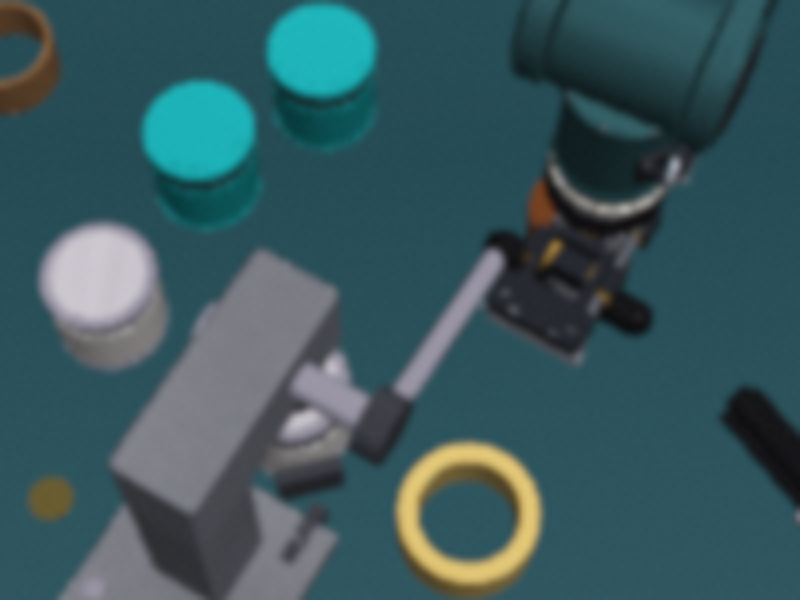

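```bash
python3 -m creep '[[1,4,0,0,0,0,255],[1.5,6,0,0,0,0,255],[1.5,6,0,0,0,0,255]]'; python3 -m creep '[[1,3,0,0,0,0,255],[2,6,0,0,0,0,255],[2,6,0,0,0,0,255]]'
```

```text
time: 17.32
tool_pos: [0.4878, 0.1538, 0.1409]
ee_rot: [-1.574, -0.004, 0.121]
wrist_force: [-6.4, -0.9, 10.7]
width: 0.0258
time: 17.7
tool_pos: [0.4893, 0.154, 0.1345]
ee_rot: [-1.574, -0.002, 0.121]
wrist_force: [-6.8, 0.1, 10.6]
width: 0.0256
```

```bash
python3 -m creep '[[1,3,0,0,0,0,255],[2,5,0,0,0,0,255],[2,5,0,0,0,0,255]]'; python3 -m creep '[[1,3,0,0,0,0,255],[2,5,0,0,0,0,255],[2,5,0,0,0,0,255]]'
```

```text
time: 18.08
tool_pos: [0.4907, 0.1542, 0.1291]
ee_rot: [-1.574, -0.001, 0.122]
wrist_force: [-8.3, -0.6, 10.6]
width: 0.0249
time: 18.45
tool_pos: [0.4922, 0.1544, 0.1239]
ee_rot: [-1.574, 0.0, 0.121]
wrist_force: [-8.7, -1.1, 10.2]
width: 0.0257
```

```bash
python3 -m creep '[[1,2.5,0,0,0,0,255],[2,4,0,0,0,0,255],[2,4,0,0,0,0,255]]'; python3 -m creep '[[0.7,1.5,0,0,0,0,255],[1.3,3,0,0,0,0,255],[1.3,3,0,0,0,0,255]]'
```

```text
time: 18.82
tool_pos: [0.4936, 0.1545, 0.1195]
ee_rot: [-1.574, 0.002, 0.122]
wrist_force: [-9.7, -0.8, 9.5]
width: 0.0249
time: 19.2
tool_pos: [0.4947, 0.1547, 0.1164]
ee_rot: [-1.574, 0.002, 0.122]
wrist_force: [-10.4, -1.1, 9.6]
width: 0.0253
```

```bash
python3 -m creep '[[0.5,1.5,0,0,0,0,255],[1,2.5,0,0,0,0,255],[1,2.5,0,0,0,0,255]]'; python3 -m creep '[[0.5,1.5,0,0,0,0,255],[1,2.5,0,0,0,0,255],[1,2.5,0,0,0,0,255]]'
python3 - <<'E'
from bench import robot
import cv2
from h import *
for c in("scene",):
  s=robot.snapshot(c);u=proj(s,(0.6,0.06,.15));x,y=int(u[0]),int(u[1])
  cv2.imwrite(f"pics/h{c}.png",cv2.resize(s["color"][y-50:y+70,x-80:x+80],None,fx=5,fy=5,interpolation=cv2.INTER_CUBIC))
s=robot.snapshot("wrist"); cv2.imwrite("pics/hw.png",s["color"])
E
```

```text
time: 19.58
tool_pos: [0.4956, 0.1548, 0.1138]
ee_rot: [-1.574, 0.003, 0.122]
wrist_force: [-10.4, -0.4, 9.7]
width: 0.0257
time: 19.95
tool_pos: [0.4966, 0.1549, 0.1114]
ee_rot: [-1.574, 0.003, 0.122]
wrist_force: [-10.3, -0.5, 9.2]
width: 0.0253
```

View pics/hscene.png

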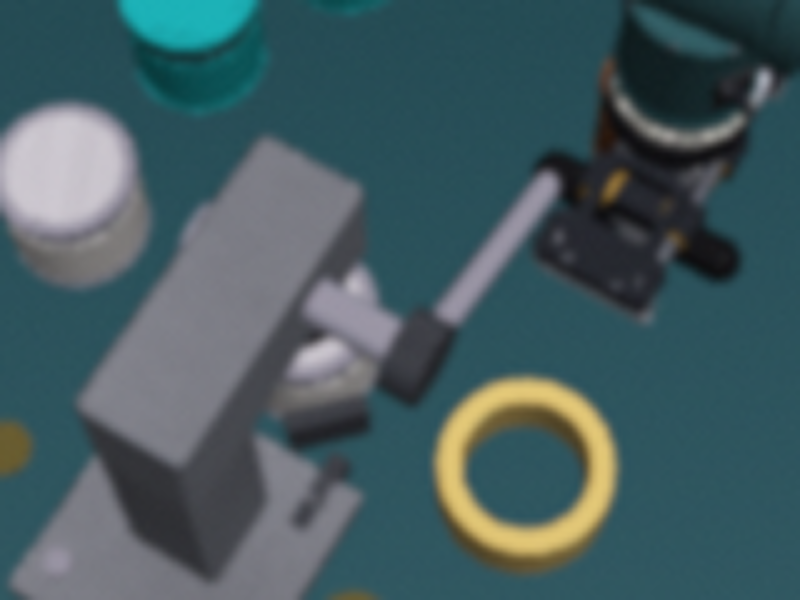

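View pics/hw.png

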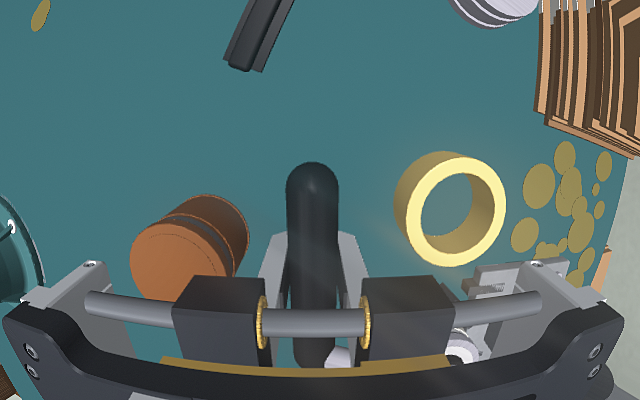

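```bash
python3 -m creep '[[-3,-8,0,0,0,0,255],[-6,-17,0,0,0,0,255],[-9,-27,0,0,0,0,255],[-11,-37,0,0,0,0,255],[-12,-47,0,0,0,0,255]]'; python3 -m creep '[[0,-10,0,0,0,0,255],[0,-20,0,0,0,0,255],[0,-30,0,0,0,0,255],[0.5,-40,0,0,0,0,255],[2,-50,0,0,0,0,255]]'
```

```text
time: 20.68
tool_pos: [0.4847, 0.1533, 0.157]
ee_rot: [-1.574, 0.004, 0.121]
wrist_force: [-7.6, 0.3, 1.3]
width: 0.0255
time: 21.3
tool_pos: [0.4844, 0.1533, 0.2068]
ee_rot: [-1.575, 0.009, 0.121]
wrist_force: [-13.4, -1.5, 3.8]
width: 0.0253
```

```bash
python3 -m creep '[[0,-8,0,0,0,0,255],[1,-16,0,0,0,0,255],[4,-24,0,0,0,0,255],[7,-32,0,0,0,0,255],[10,-40,0,0,0,0,255]]'; python3 -m creep '[[4,-8,0,0,0,0,255],[8,-15,0,0,0,0,255],[12,-22,0,0,0,0,255],[14,-28,0,0,0,0,255],[15,-33,0,0,0,0,255]]'
python3 - <<'E'
from bench import robot
import cv2
w=robot.snapshot("wrist"); cv2.imwrite("pics/w3.png",w["color"])
s=robot.snapshot("top");
for c in("wrist","top"):print([(round(d["p"],2),d["point"]) for d in robot.landmark_of("lever_grip",c)])
E
```

```text
time: 21.92
tool_pos: [0.494, 0.1545, 0.2481]
ee_rot: [-1.575, 0.009, 0.121]
wrist_force: [-15.2, -2.0, 6.6]
width: 0.0252
time: 22.55
tool_pos: [0.5102, 0.1567, 0.2828]
ee_rot: [-1.575, 0.003, 0.121]
wrist_force: [-9.5, -0.8, 7.2]
width: 0.025
[(0.84, [0.5102, 0.148, 0.2999])]
[(0.69, [0.5091, 0.1531, 0.3036])]
```

View pics/w3.png

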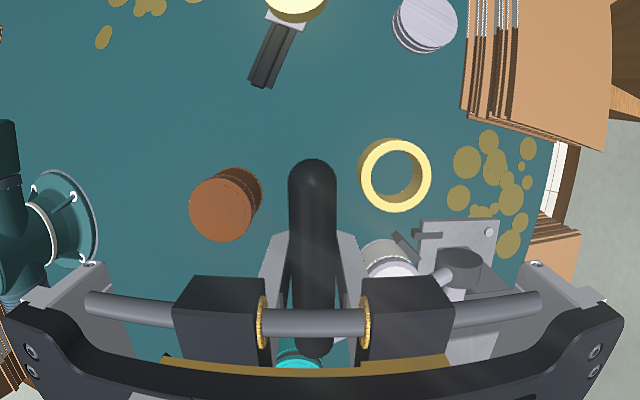

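```bash
python3 -m creep '[[-1,-1.5,0,0,0,0,255],[-2,-3,0,0,0,0,255],[-2,-3,0,0,0,0,255]]'; python3 -m creep '[[0,-1.5,0,0,0,0,255],[0,-3,0,0,0,0,255],[0,-3,0,0,0,0,255]]'
```

```text
time: 23.12
tool_pos: [0.5103, 0.1567, 0.2831]
ee_rot: [-1.575, 0.001, 0.121]
wrist_force: [-5.9, -1.3, 0.7]
width: 0.0251
time: 23.5
tool_pos: [0.5102, 0.1567, 0.2832]
ee_rot: [-1.575, 0.005, 0.121]
wrist_force: [-5.3, -0.5, -10.2]
width: 0.0252
```

```bash
python3 -m creep '[[0,0,0,0,0,0,120],[0,0,0,0,0,0,100],[0,0,0,0,0,0,100]]'; python3 -m creep '[[0,-25,0,0,0,0,100],[0,-50,0,0,0,0,100],[0,-50,0,0,0,0,212],[0,-50,0,0,0,0,212],[0,-50,0,0,0,0,212]]'
python3 - <<'E'
from bench import robot
import cv2
o=robot.get_obs();print(o["tool_pos"],o["ee_rot"])
w=robot.snapshot("wrist"); cv2.imwrite("pics/w4.png",w["color"])
s=robot.snapshot("top");
for c in("wrist","top"):print([(round(d["p"],2),d["point"]) for d in robot.landmark_of("lever_grip",c)])
E
```

```text
time: 23.88
tool_pos: [0.513, 0.1569, 0.2883]
ee_rot: [-1.575, -0.008, 0.121]
wrist_force: [0.2, 0.4, 1.0]
width: 0.0524
time: 24.5
tool_pos: [0.5114, 0.1569, 0.3351]
ee_rot: [-1.575, -0.001, 0.121]
wrist_force: [0.3, 0.0, -0.5]
width: 0.0305
[0.51135511 0.15694108 0.33511063] [-1.57488141e+00 -8.80978515e-04  1.20790886e-01]
[(0.95, [0.5101, 0.1495, 0.2995])]
[(0.89, [0.5101, 0.1528, 0.3068])]
```

View pics/w4.png

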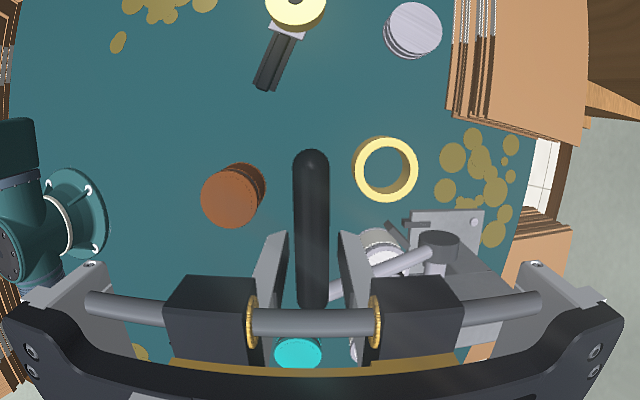

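```bash
python3 -m creep '[[0,0,0,0,0,0,212],[0,0,0,0,0,0,212]]'; python3 -m creep '[[-1,8,0,0,0,0,212],[-1,15,0,0,0,0,212],[-1,20,0,0,0,0,212],[-1,20,0,0,0,0,212]]'
```

```text
time: 24.95
tool_pos: [0.5116, 0.157, 0.3365]
ee_rot: [-1.575, -0.003, 0.121]
wrist_force: [0.3, 0.5, 0.0]
width: 0.0157
time: 25.45
tool_pos: [0.5104, 0.1568, 0.3157]
ee_rot: [-1.575, -0.002, 0.121]
wrist_force: [0.3, -0.1, 1.4]
width: 0.0161
```

```bash
python3 -m creep '[[-2,6,0,0,0,0,212],[-6,14,0,0,0,0,212],[-10,23,0,0,0,0,212],[-15,33,0,0,0,0,212],[-18,43,0,0,0,0,212]]'; python3 -m creep '[[-3,10,0,0,0,0,212],[-5,18,0,0,0,0,212],[-7,27,0,0,0,0,212],[-8,37,0,0,0,0,212],[-9,47,0,0,0,0,212]]'
python3 - <<'E'
from bench import robot
import cv2
w=robot.snapshot("wrist"); cv2.imwrite("pics/w5.png",w["color"])
E
```

```text
time: 26.08
tool_pos: [0.4921, 0.1546, 0.2752]
ee_rot: [-1.574, -0.004, 0.121]
wrist_force: [-5.0, -1.5, 6.0]
width: 0.0158
time: 26.7
tool_pos: [0.4831, 0.1535, 0.2277]
ee_rot: [-1.574, -0.003, 0.121]
wrist_force: [-3.8, 0.3, 6.3]
width: 0.0159
```

View pics/w5.png

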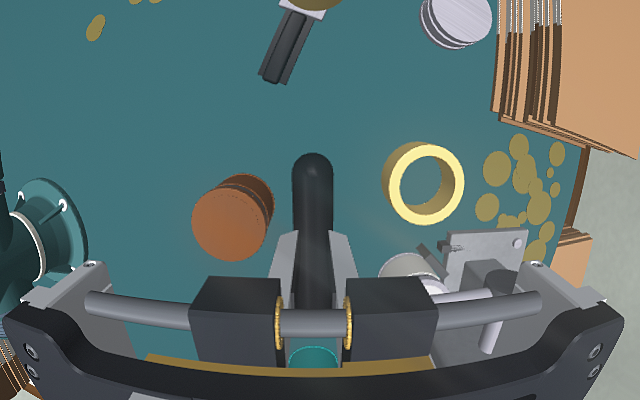

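```bash
python3 -m creep '[[-1,8,0,0,0,0,212],[-1,16,0,0,0,0,212],[-0.5,24,0,0,0,0,212],[0,31,0,0,0,0,212],[0.5,35,0,0,0,0,212]]'; python3 -m creep '[[0.5,5,0,0,0,0,212],[1.5,10,0,0,0,0,212],[2.5,15,0,0,0,0,212],[2.5,15,0,0,0,0,212]]'
```

```text
time: 27.38
tool_pos: [0.485, 0.1536, 0.1928]
ee_rot: [-1.574, -0.005, 0.121]
wrist_force: [-2.6, -0.7, 5.9]
width: 0.0161
time: 27.88
tool_pos: [0.488, 0.1539, 0.178]
ee_rot: [-1.574, -0.006, 0.121]
wrist_force: [-0.8, 1.4, 6.4]
width: 0.0159
```

```bash
python3 -m creep '[[1,4,0,0,0,0,212],[3,8,0,0,0,0,212],[4,12,0,0,0,0,212],[4,12,0,0,0,0,212]]'
```

```text
time: 28.38
tool_pos: [0.4916, 0.1543, 0.1659]
ee_rot: [-1.574, -0.005, 0.121]
wrist_force: [-1.4, 0.1, 6.5]
width: 0.0156
```

```bash
python3 -m creep '[[1,3,0,0,0,0,212],[2,6,0,0,0,0,212],[2,6,0,0,0,0,212]]'; python3 -m creep '[[1,2,0,0,0,0,212],[1.5,4,0,0,0,0,212],[1.5,4,0,0,0,0,212]]'
```

```text
time: 28.75
tool_pos: [0.4936, 0.1545, 0.1601]
ee_rot: [-1.574, -0.005, 0.121]
wrist_force: [-2.9, 0.4, 6.5]
width: 0.0157
time: 29.12
tool_pos: [0.495, 0.1547, 0.1565]
ee_rot: [-1.574, -0.005, 0.121]
wrist_force: [-3.9, 0.0, 8.0]
width: 0.0158
```

```bash
python3 -m creep '[[0.5,1.5,0,0,0,0,212],[1,3,0,0,0,0,212],[1,3,0,0,0,0,212]]'; python3 -m creep '[[0.5,1,0,0,0,0,212],[0.8,2,0,0,0,0,212],[0.8,2,0,0,0,0,212]]'
```

```text
time: 29.5
tool_pos: [0.4959, 0.1548, 0.154]
ee_rot: [-1.574, -0.005, 0.121]
wrist_force: [-4.4, 0.1, 10.0]
width: 0.0159
time: 29.88
tool_pos: [0.4967, 0.1549, 0.1523]
ee_rot: [-1.574, -0.005, 0.121]
wrist_force: [-4.3, 0.3, 9.4]
width: 0.0159
```

```bash
python3 -m creep '[[0.5,1,0,0,0,0,212],[1,2.5,0,0,0,0,212],[1,2.5,0,0,0,0,212]]'; python3 -m creep '[[0.5,1,0,0,0,0,212],[0.8,2,0,0,0,0,212],[0.8,2,0,0,0,0,212]]'
```

```text
time: 30.25
tool_pos: [0.4978, 0.1551, 0.1499]
ee_rot: [-1.574, -0.005, 0.121]
wrist_force: [-4.3, -0.4, 11.6]
width: 0.0162
time: 30.62
tool_pos: [0.4985, 0.1552, 0.1481]
ee_rot: [-1.574, -0.005, 0.121]
wrist_force: [-4.2, -0.3, 10.9]
width: 0.0159
```

```bash
python3 -m creep '[[0.5,1,0,0,0,0,212],[0.9,2,0,0,0,0,212],[0.9,2,0,0,0,0,212]]'; python3 -m creep '[[0.5,1,0,0,0,0,212],[0.9,2,0,0,0,0,212],[0.9,2,0,0,0,0,212]]'
```

```text
time: 31.0
tool_pos: [0.4993, 0.1553, 0.1464]
ee_rot: [-1.574, -0.005, 0.121]
wrist_force: [-7.3, -0.4, 11.9]
width: 0.0158
time: 31.38
tool_pos: [0.5001, 0.1554, 0.1447]
ee_rot: [-1.574, -0.005, 0.121]
wrist_force: [-6.7, -0.6, 14.5]
width: 0.0157
```

```bash
python3 -m creep '[[0.5,1,0,0,0,0,212],[0.9,2,0,0,0,0,212],[0.9,2,0,0,0,0,212]]'; python3 -m creep '[[0.5,1,0,0,0,0,212],[0.9,2,0,0,0,0,212],[0.9,2,0,0,0,0,212]]'
```

```text
time: 31.75
tool_pos: [0.5009, 0.1555, 0.143]
ee_rot: [-1.574, -0.005, 0.121]
wrist_force: [-6.6, -1.4, 15.1]
width: 0.0159
time: 32.12
tool_pos: [0.5017, 0.1556, 0.1414]
ee_rot: [-1.574, -0.005, 0.121]
wrist_force: [-8.7, -0.9, 15.7]
width: 0.016
```

```bash
python3 -m creep '[[0.5,1,0,0,0,0,212],[0.9,2,0,0,0,0,212],[0.9,2,0,0,0,0,212]]'; python3 -m creep '[[0.4,1,0,0,0,0,212],[0.4,1,0,0,0,0,212],[0.4,1,0,0,0,0,212],[0.4,1,0,0,0,0,212]]'; python3 -m creep '[[0,0,0,0,0,0,212],[0,0,0,0,0,0,212],[0,0,0,0,0,0,212],[0,0,0,0,0,0,212]]'
```

```text
time: 32.5
tool_pos: [0.5026, 0.1558, 0.1397]
ee_rot: [-1.574, -0.005, 0.121]
wrist_force: [-8.8, 0.5, 17.4]
width: 0.0159
time: 33.0
tool_pos: [0.5029, 0.1558, 0.1389]
ee_rot: [-1.574, -0.005, 0.121]
wrist_force: [-8.3, -0.8, 19.0]
width: 0.0162
time: 33.5
tool_pos: [0.5029, 0.1558, 0.1389]
ee_rot: [-1.574, -0.005, 0.121]
wrist_force: [-8.9, -1.1, 18.0]
width: 0.0162
```

```bash
python3 -m creep '[[-1,-2.5,0,0,0,0,212],[-2.5,-6,0,0,0,0,212],[-5,-11,0,0,0,0,212],[-7.5,-17,0,0,0,0,212],[-10,-24,0,0,0,0,212]]'; python3 -m creep '[[-2.5,-7,0,0,0,0,212],[-4.5,-14,0,0,0,0,212],[-6.5,-21,0,0,0,0,212],[-8,-28,0,0,0,0,212],[-9,-36,0,0,0,0,212]]'; python3 -m creep '[[-1,-8,0,0,0,0,212],[-1.5,-16,0,0,0,0,212],[-1.5,-24,0,0,0,0,212],[-1,-32,0,0,0,0,212],[0,-40,0,0,0,0,212]]'
```

```text
time: 34.12
tool_pos: [0.4943, 0.1546, 0.1604]
ee_rot: [-1.574, -0.007, 0.121]
wrist_force: [-0.6, 0.9, 6.0]
width: 0.0159
time: 34.75
tool_pos: [0.4854, 0.1533, 0.1962]
ee_rot: [-1.575, -0.008, 0.121]
wrist_force: [0.3, -0.4, 5.3]
width: 0.0157
time: 35.38
tool_pos: [0.485, 0.1533, 0.2358]
ee_rot: [-1.575, -0.007, 0.121]
wrist_force: [0.4, -0.3, 4.1]
width: 0.0157
```

```bash
python3 -m creep '[[0,-7,0,0,0,0,212],[1,-14,0,0,0,0,212],[2.5,-21,0,0,0,0,212],[4.5,-28,0,0,0,0,212],[6.5,-35,0,0,0,0,212]]'; python3 -m creep '[[3,-7,0,0,0,0,212],[6,-14,0,0,0,0,212],[9,-20,0,0,0,0,212],[12,-26,0,0,0,0,212],[15,-32,0,0,0,0,212]]'
```

```text
time: 36.0
tool_pos: [0.4904, 0.1542, 0.2692]
ee_rot: [-1.575, -0.002, 0.121]
wrist_force: [0.3, 0.4, 3.7]
width: 0.0158
time: 36.62
tool_pos: [0.5051, 0.1562, 0.3014]
ee_rot: [-1.575, -0.002, 0.121]
wrist_force: [-1.0, 0.2, 5.1]
width: 0.0159
```

```bash
python3 -m creep '[[1.5,-3,0,0,0,0,212],[3,-6,0,0,0,0,212],[4.5,-9,0,0,0,0,212],[5.5,-11,0,0,0,0,212],[5.5,-12,0,0,0,0,212]]'; python3 -m creep '[[0,-2,0,0,0,0,212],[0,-4,0,0,0,0,212],[0,-5,0,0,0,0,212]]'
```

```text
time: 37.25
tool_pos: [0.5108, 0.1568, 0.313]
ee_rot: [-1.575, -0.003, 0.121]
wrist_force: [0.7, 0.0, 4.3]
width: 0.0158
time: 37.62
tool_pos: [0.5105, 0.1568, 0.3175]
ee_rot: [-1.575, -0.002, 0.121]
wrist_force: [0.6, -0.2, -0.1]
width: 0.0155
```

Force gone, so the lever is at its rest stop; I now withdraw upward and check.

```bash
python3 -m creep '[[0,-15,0,0,0,0,212],[0,-40,0,0,0,0,212],[-30,-70,0,0,0,0,212],[-70,-90,0,0,0,0,212],[-110,-90,0,0,0,0,212]]';python3 -m creep '[[-50,0,-40,0,0,0,212],[-60,0,-90,0,0,0,212],[-60,0,-140,0,0,0,212],[-60,0,-140,0,0,0,212],[-60,0,-140,0,0,0,212]]'
python3 - <<'E'
from bench import robot
import cv2
from h import *
print(robot.get_obs()["tool_pos"])
for c in("scene","top"):
  s=robot.snapshot(c);u=proj(s,(0.6,0.06,.15));x,y=int(u[0]),int(u[1])
  cv2.imwrite(f"pics/z{c}.png",cv2.resize(s["color"][y-60:y+60,x-80:x+80],None,fx=5,fy=5,interpolation=cv2.INTER_CUBIC))
  for n in("tin","closed_tin","lever_grip","lid_top","press_seat","tape_roll","dispenser"):print(c,n,[(round(d["p"],2),[round(float(q),3) for q in d["point"]]) for d in robot.landmark_of(n,c)])
E
```

```text
time: 38.25
tool_pos: [0.4005, 0.1439, 0.4109]
ee_rot: [-1.574, -0.008, 0.121]
wrist_force: [0.2, 0.1, 0.4]
width: 0.016
time: 38.88
tool_pos: [0.3585, -0.002, 0.4088]
ee_rot: [-1.574, -0.004, 0.121]
wrist_force: [0.5, 0.4, 0.1]
width: 0.0159
[ 0.3584712  -0.00200653  0.40878321]
scene tin [(0.84, [0.527, -0.177, -0.002]), (0.69, [0.395, 0.104, 0.001]), (0.64, [0.409, -0.151, -0.001]), (0.48, [0.644, 0.021, -0.003])]
scene closed_tin [(0.62, [0.661, -0.157, 0.002]), (0.23, [0.623, 0.17, -0.003])]
scene lever_grip [(0.73, [0.513, 0.15, 0.298])]
scene lid_top [(0.91, [0.522, -0.173, 0.09]), (0.73, [0.399, 0.102, 0.087]), (0.6, [0.646, 0.013, 0.082]), (0.59, [0.406, -0.149, 0.093])]
scene press_seat []
scene tape_roll [(0.58, [0.334, -0.439, 0.004]), (0.55, [0.621, 0.172, -0.004])]
scene dispenser [(0.6, [0.438, 0.364, 0.002])]
top tin [(0.76, [0.639, 0.012, 0.002]), (0.76, [0.407, -0.152, -0.004]), (0.68, [0.521, -0.174, -0.001]), (0.38, [0.392, 0.104, -0.004])]
top closed_tin [(0.71, [0.663, -0.155, -0.001])]
top lever_grip [(0.94, [0.513, 0.155, 0.307])]
top lid_top [(0.98, [0.407, -0.149, 0.092]), (0.91, [0.643, 0.015, 0.084]), (0.64, [0.525, -0.179, 0.093]), (0.57, [0.391, 0.101, 0.094])]
top press_seat [(0.98, [0.639, 0.019, 0.004])]
top tape_roll [(0.64, [0.337, -0.439, 0.003]), (0.57, [0.627, 0.172, 0.004]), (0.27, [0.642, 0.019, -0.001])]
top dispenser [(0.92, [0.445, 0.362, -0.002])]
```

View pics/zscene.png

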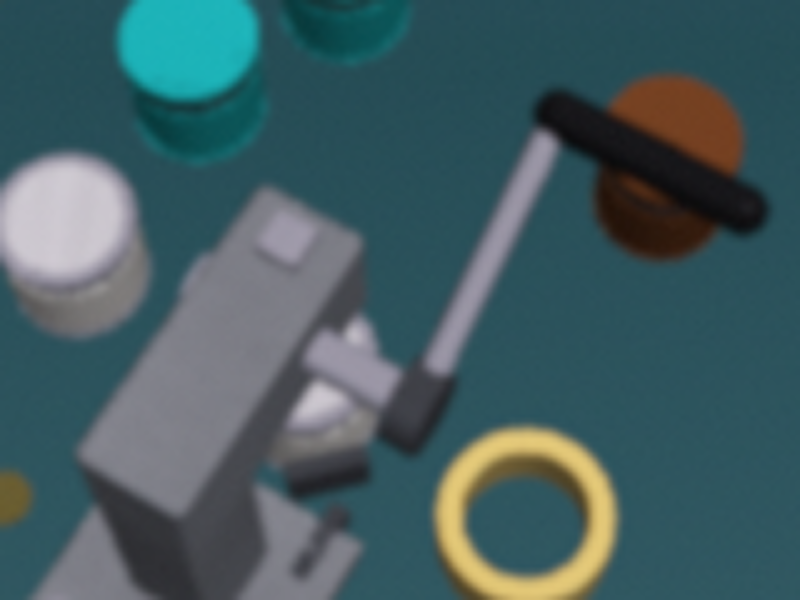

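View pics/ztop.png

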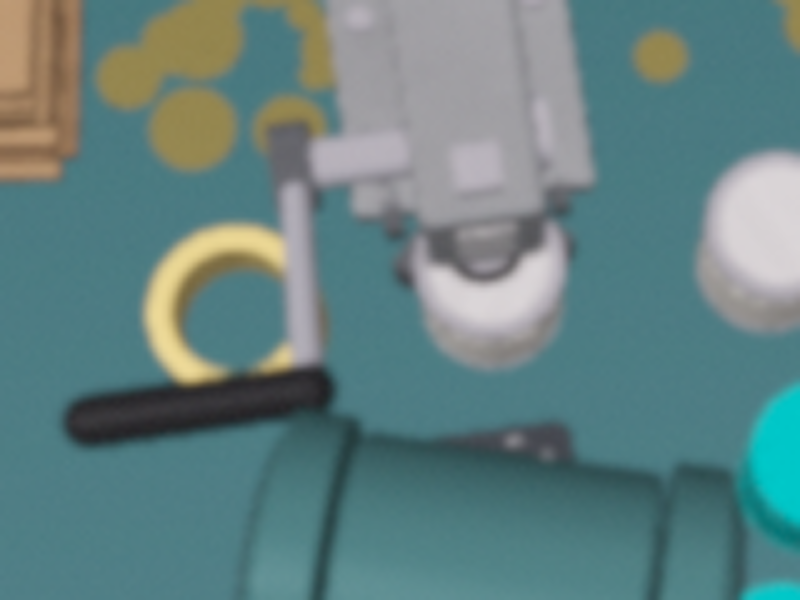

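```bash
python3 -m creep '[[0,0,0,0,0,0,212],[0,0,0,0,0,0,212]]'; python3 -c "
from bench import robot
print(robot.close_job())"
```

```text
time: 39.92
tool_pos: [0.3585, -0.0023, 0.4081]
ee_rot: [-1.575, -0.003, 0.121]
wrist_force: [0.0, 0.1, 0.4]
width: 0.0158
the job is handed in; nothing more can be done
None
```

The job is done and handed in at about 40 s of the 69 s allowed; `close_job` gave no verdict, so what follows rests on my own checks.

- **Pushing the tin:** I pushed the proud-lidded tin about 125 mm with the leaned, half-open fingers until it went firm in the V-stop, at about 24 N.
- **First lever pull:** I gripped the bar, but it slipped through the pads at about 13 N of pull. I eased the lever back to its rest stop, opened the fingers, and nothing sprang.
- **Second lever pull:** I used the nearly shut fingertips as a cradle on top of the bar. The resistance rose steadily to about 20 N at the grip, which I work out as roughly 64 N at the foot. The lever was at about 1.08 rad, short of its hard stop, and I held it there for about 1 s. I then eased it up at about 0.4 rad/s, in contact until it reached the stop.

**Last checks:**
- **Tin and lid:** The lid top reads 82 to 84 mm high, and the dark neck no longer shows. The networks put the tin about 4 to 7 mm from the seat. That is close to their own error of about 4 mm, and the scene and top cameras differed by about 10 mm on the tin's position.
- **Lever and arm:** The lever is at its rest position and the wrist force is zero.
- **Bystanders:** The closed tin, both tape rolls and the dispenser read where they were. I did not measure the tape core, spare lids and marker again, but the arm never went near them.

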